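# Index the knob blank a quarter turn

### The job

Set the wooden knob blank up for its next hole. Take the steel taper arbor that carries the blank out of the wooden block and stand it upright in the tapered nose of the indexing head, fully home with its flange flat on the nose, and let go. Then index the head exactly three notches (a quarter turn) with its ratchet lever alone, one full stroke from stop to stop for each notch: the lever was left part-way, so first swing it right back, push and swing it without forcing it against its rubber stops, do not turn the head by hand, and leave the oil can, the hex key and the spare chuck undisturbed.

Things in the scene. Friction and masses are not known exactly. Their poses are not given: they have to be found in the camera images.
- blank_arbor_mid (a point): Axis of the arbor to be mounted, at half height of the round plain wooden blank on its top (36 mm across, 50 mm tall, a small hole in one side). Grip the blank here from above, in any direction. The arbor stands upright in either hole of the wooden block. This point is 110 mm above the shank's lower end and 62 mm above the flange's underside; the blank's top is 25 mm higher. z up. About 0.45 kg.
- blank_arbor_seat (a point): Same arbor, on its axis at the underside of its flange; it lies on the spindle face when fully seated. One rigid steel piece, from below: taper shank 48 mm long (18 mm thick at its lower end, 32 mm at the top), flange 46 mm across and 12 mm thick, slotted nut 41 mm across, then the wooden blank.
- blank_arbor: The same arbor as a whole; origin on its axis at the lower end of its shank, 10 mm above the bench at the start; z up.
- spindle_face (a point): Centre of the flat top of the indexing head's nose (53 mm across), 104 mm above the bench, where the tapered bore opens upward: 33 mm wide at the mouth, 51 mm deep, narrowing like the shank with 0.5 mm play. The head is a grey casting on a 172 x 186 mm base; nose, round table (92 mm across) and a 12-tooth ratchet wheel under it turn together about the vertical axis here. x, y turn with them.
- index_table (a joint): Turn of nose and table in rad, growing anticlockwise seen from above; 0 at the start. A notch is 30 degrees (0.524), three notches 1.571; a spring pawl stops it turning back past a notch, and it may rest up to 6 degrees beyond one. The table's rim has a mark every 6 degrees, longer ones every 30, and a brass pointer.
- nose_table: The turning part of the head as a whole (nose, table, ratchet wheel); origin on its vertical axis at bench height, z up. It is turned by the lever only, not pushed itself.
- index_lever: Flat steel ratchet lever hinged on the head's axis. Origin on that axis at bench height; x points along it to its grip. Pushed anticlockwise (from above) its pawl takes the table along; clockwise it goes back alone. It swings 39 degrees between two rubber stops, stays where left, starts part-way; the stops must be felt. 2 to 5 N at the grip move it.
- lever_grip (a point): Middle of the round upright black handle at the lever's end: 22 mm across, 56 to 108 mm above the bench, 140 mm from the head's axis; arm under it tops out at 50 mm. Push it from either side, or set open fingers loosely about it. The pawl takes the next tooth only in the last 6 degrees before the back stop, and the table clicks into a notch only in the last 3 before the front stop.
- spare_chuck: Spare arbor in the other hole of the wooden block (76 x 164 x 58 mm, holes 82 mm apart): same steel shank, flange and nut but no wooden blank, 86 mm long instead of 136. Origin at its shank's lower end, 10 mm above the bench. Bystander, stays there.
- oil_can: Dark green oil can with a spout, 52 mm across, 120 mm tall, standing behind the indexing head; origin at the centre of its foot. Bystander.
- hex_key: Large black hex key lying flat near the front edge of the bench, 104 mm long, 36 mm wide, 9 mm thick; origin at the centre of its underside. Bystander.
Not all that is in view belongs to the job. Leave any purple or turquoise look-alike of the blank_arbor alone.

How it is judged (in metres and radians):
On the way, in this order (a step that is already met when the one before it is completed fails the run):
1. the blank's arbor stands fully seated in the nose, let go, before the table has been indexed (horizontal distance between blank_arbor_seat and spindle_face below 0.003 m and z of blank_arbor_seat in the frame of spindle_face between -0.0025 and 0.0025 m and angle between blank_arbor_seat's own z axis and vertical below 0.04 rad and contact force between the fingers and blank_arbor below 0.3 N and value of joint index_table below 0.2 rad), for 0.3 s.
2. the table stands at its first notch (value of joint index_table between 0.4536 and 0.6736 rad and horizontal distance between blank_arbor_seat and spindle_face below 0.003 m and z of blank_arbor_seat in the frame of spindle_face between -0.0025 and 0.0025 m and angle between blank_arbor_seat's own z axis and vertical below 0.04 rad), for 0.2 s.
3. the table stands at its second notch (value of joint index_table between 0.9772 and 1.1972 rad and horizontal distance between blank_arbor_seat and spindle_face below 0.003 m and z of blank_arbor_seat in the frame of spindle_face between -0.0025 and 0.0025 m and angle between blank_arbor_seat's own z axis and vertical below 0.04 rad), for 0.2 s.
At the end, for the whole second after the job is handed in: The table rests three notches on (90 degrees, from 4 short to 8 past), the blank's arbor still stands upright in the nose with its flange on the face (axis within 3 mm, height within 2.5 mm, tilt under 0.04 rad), everything is at rest and the lever and arbor are released (value of joint index_table between 1.5008 and 1.7208 rad and horizontal distance between blank_arbor_seat and spindle_face below 0.003 m and z of blank_arbor_seat in the frame of spindle_face between -0.0025 and 0.0025 m and angle between blank_arbor_seat's own z axis and vertical below 0.04 rad and velocity of joint index_table between -0.05 and 0.05 rad/s and linear speed of blank_arbor below 0.02 m/s and contact force between the fingers and blank_arbor below 0.3 N and contact force between the fingers and index_lever below 0.3 N); the robot touches nothing.
It fails at once if the lever is forced (more than 60 N on it) (contact force between the fingers and index_lever above 60 N).
It fails at once if the head is turned by hand: the fingers push the blank, its arbor or the table once it has begun to turn (value of joint index_table above 0.15 rad and (contact force between the fingers and blank_arbor above 3 N or contact force between the fingers and nose_table above 6 N)).
It fails at once if the spare chuck is moved more than 30 mm (distance of spare_chuck from where it was at the start of the episode above 0.03 m).
It fails at once if the oil can or the hex key is moved more than 30 mm (distance of any of oil_can, hex_key from where it was at the start of the episode above 0.03 m).
It also fails if it takes over 67 s, if anything falls off the work surface, if the arm or the gripper's body presses on something with over 40 N, if the wrist force passes 120 N, or if a joint passes its speed limit or range.

### The arm

A 6-joint arm with a two-finger parallel gripper is mounted at the origin on a cart in front of the work surface, level with it; the furniture and walls round the work are solid. World frame = base frame: x ahead of the robot, y to its left, z up, the work surface at z = 0. Lengths are in mm, angles in rad, forces in N, time in s.
With the tool pointing down it reaches from about 350 to 875 mm from the base axis. Payload 4.2 kg.
Tool frame: the origin (TCP) lies midway between the tips of the shut fingers; the grasp point (between the pads) lies 19 mm behind it; y points along the fingers, x is the direction in which the jaws open and shut, and the axes are right-handed (so a half turn about y gives the same grasp; the last joint's range is limited). The gripper opens to 85 mm and grips with 20 to 120 N. Pads are 22 mm wide; open, the fingers measure 114 mm over their backs; the gripper's body (76 mm by 85 mm) begins 54 mm behind the grasp point. The pads swing forward as they close: fully open they stand 13 mm farther back than shut.
Start: joints at [1.383, 0.385, 0.008, 0, -1.194, -0.259], TCP at [270.018, 563.64, 231.312] pointing down, gripper open.
Joint ranges: [-3.14, 3.14], [-1.21, 2.06], [-1.07, 1.41], [-3.16, 2.05], [-2.99, -0.16], [-3.1, 3.1]. Speed limits (rad/s): [2.79, 2.79, 3.14, 3.14, 3.14, 3.14].

### API

Orientations are given as a unit quaternion [x, y, z, w].
In Python, from bench import read_state, get_image, job_done gives the robot as it stands.
- The arm moves only by the tool play_rows, never from a script. Its argument "series" is a list of rows, each a list of 7 numbers: the shift along the tool's x, y, z in m, then the turn, a rotation vector about the tool's x, y, z in rad, then the finger opening in m, from 0 to 0.0854. In form: [[x, y, z, wx, wy, wz, claw], ...]. A call has 1 to 10 rows; each row shifts and turns the pose as measured when the row begins, along the tool's axes as they then stand; what a row does not reach is not made up. A row lasts 1/10 s, in which the tool goes at most 50 mm and 8.59 degrees, less where a joint would pass 70% of its speed; a pose out of reach is approached as far as the arm can. A call with a gripper value outside its range is refused whole. The fingers move at their own pace and stop on an object; the grip force is fixed at half the most. Time passes only in rows, so rows that do not move let the fingers close. It gives the time, the measured TCP pose, the force and the opening at its end, in the units of the state.
- read_state(): the state, without advancing time (a new reading comes with each control period).
- get_image(name): name is "side" or "top" or "wrist"; returns a dict with "color" (400x640x3 uint8, red, green, blue), "intrinsics" (3x3 intrinsics, pixels), "origin" and "orientation" of the camera in the world. Camera axes: x right, y down, z forward; pixel columns grow to the right and rows downward; lengths in mm; the calibration is good to about 2 mm. A picture is of the moment at which its call begins. There is no depth.
- job_done(): hands the job in, once; it reports no verdict.
The state is a dict: "clock": time; "joints": joint angles; "joint_vel": joint speeds; "joint_efforts": joint torques, N m; "position": TCP position; "ee_rot": TCP orientation; "contact_force": force on the tool from outside, world axes, zero at the start; "wrist_torque": the same for the moment, N m; "gripper_width": finger opening in mm.
Only numpy, scipy, OpenCV 4.12 (cv2) and the standard library are available. Lean on these libraries where they do the work, as an engineer would, in place of code of your own. Each camera call takes 0.05 s, during which the arm holds its last target. There are 200 camera calls.

## Working session

There is one attempt and no reset: what is moved stays moved. The work goes in short steps, Python scripts to look and compute and a tool call to move; the robot and the scene stay as the last step left them, time stands still between calls to the robot, and variables do not carry over. Pictures are saved under pics/ and viewed, about 8 in all and at most 12, crops included, and the job is handed in when it is done.

Besides the shell and the picture viewer there is one more tool, called after "Emit:" in YAML: its name, and indented under it one key for each argument. play_rows: Moves the arm, as the interface text tells. Its arguments: {"type":"object","properties":{"series":{"type":"array","items":{"type":"array","items":{"type":"number"}}}},"required":["series"]}

```bash
mkdir -p pics
cat > h.py <<'E'
import numpy as np, cv2
from bench import read_state, get_image, job_done
from scipy.spatial.transform import Rotation as R
def snap(n,f,crop=None,s=1):
    d=get_image(n); np.save('pics/'+f+'.npy',{k:d[k] for k in d},allow_pickle=True)
    im=d['color'][:,:,::-1]
    if crop: a,b,c,e=crop; im=im[b:e,a:c]
    cv2.imwrite('pics/'+f+'.png',cv2.resize(im,None,fx=s,fy=s,interpolation=cv2.INTER_CUBIC)); return d
def ray(d,u,v):
    K=np.array(d['intrinsics']);q=R.from_quat(d['orientation']) if np.size(d['orientation'])==4 else R.from_matrix(d['orientation'])
    return np.array(d['origin']),q.apply(np.linalg.inv(K)@[u,v,1])
def atz(d,u,v,z):
    o,r=ray(d,u,v); return o+r*(z-o[2])/r[2]
def proj(d,p):
    K=np.array(d['intrinsics']);q=R.from_quat(d['orientation']) if np.size(d['orientation'])==4 else R.from_matrix(d['orientation'])
    c=K@q.inv().apply(np.array(p)-d['origin']); return c[:2]/c[2]
def load(f): return np.load('pics/'+f+'.npy',allow_pickle=True).item()
def st():
    s=read_state(); print(s['clock'],np.round(s['position'],1),np.round(s['ee_rot'],4),np.round(s['contact_force'],1),np.round(s['joints'],3),s['gripper_width'])
    return s
E
python3 - <<'E'
from h import *
s=st(); print(R.from_quat(s['ee_rot']).as_matrix().round(3))
for n in('top','side'):
    d=snap(n,n+'0'); print(n,d['intrinsics'],d['origin'],d['orientation'])
E
```

```text
0.0 [269.8 563.1 230.2] [ 0.3774 -0.5979  0.5988 -0.3761] [ 0.2 -0.1 -0. ] [ 1.383e+00  3.860e-01  7.000e-03 -1.000e-03 -1.194e+00 -2.590e-01] 85.1277617349837
[[-0.432 -0.001  0.902]
 [-0.902 -0.002 -0.432]
 [ 0.002 -1.     0.   ]]
top [[440.69246284   0.         322.1572237 ]
 [  0.         440.69246284 197.82287165]
 [  0.           0.           1.        ]] [ 381.25967638  179.36923417 1282.58000935] [-0.70311406  0.70611068 -0.06410041  0.05412443]
side [[434.4984981    0.         319.21560911]
 [  0.         434.4984981  205.27171907]
 [  0.           0.           1.        ]] [ 530.43023702 -698.86564638  535.55867816] [ 0.85369808 -0.01339555  0.0215131  -0.52015127]
```

View pics/top0.png

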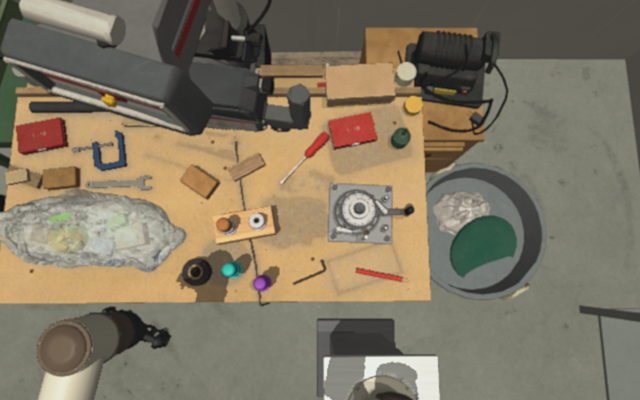

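View pics/side0.png

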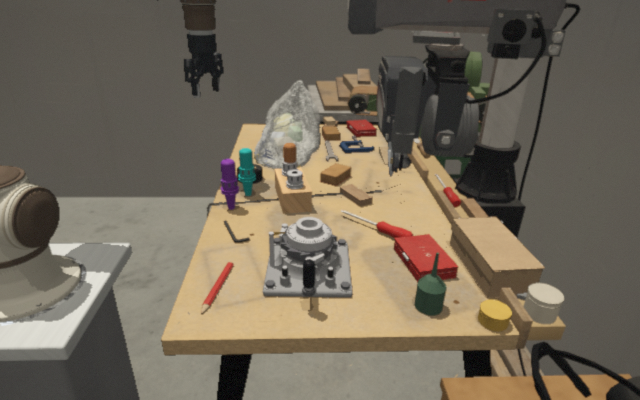

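Run:
```python
from h import *
t=load('top0')['color'][:,:,::-1]; s=load('side0')['color'][:,:,::-1]
f=lambda im,a,b,w,h,k:cv2.resize(im[b:b+h,a:a+w],None,fx=k,fy=k,interpolation=cv2.INTER_CUBIC)
# top 205-285x195-255 (5x)->400x300 ; top 322-422 x 172-247 4x ->400x300; side 265-345... 
A=f(t,205,195,80,60,5);B=f(t,322,172,100,75,4);C=f(s,260,135,80,60,5)[:300,:400];D=f(s,260,212,100,75,4)
cv2.imwrite('pics/c1.png',np.vstack([np.hstack([A,B]),np.hstack([C,D])]))
```

```text
(no output)
```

View pics/c1.png

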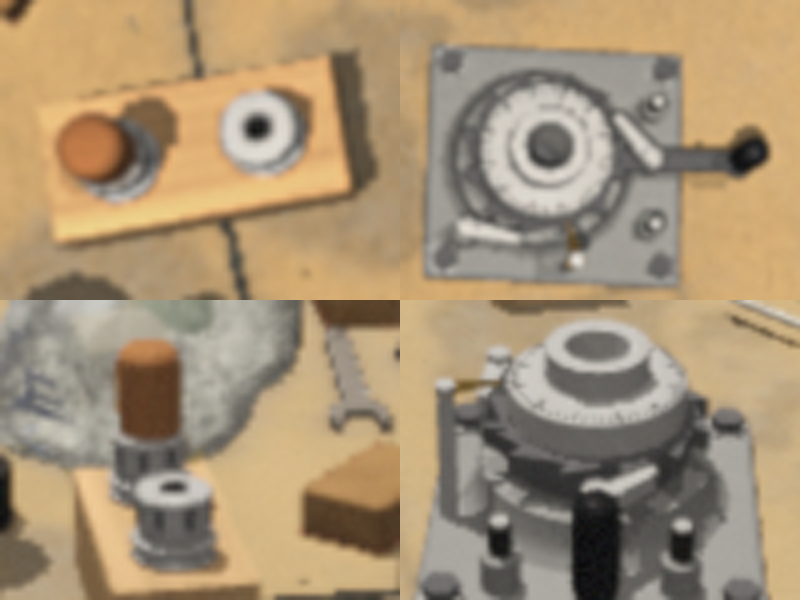

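Run:
```python
from h import *
t=load('top0');s=load('side0')
print('blank',atz(t,223.9,224.4,145),atz(s,289.7,146,145))
print('spare',atz(t,257,220.6,96))
print('nose',atz(t,359.5,208.2,104),atz(s,309.7,223.2,104))
g=atz(t,409.5,209,108);n=atz(t,359.5,208.2,104);print('grip',g,atz(s,309,336-212+212-0,108) , g-n,np.degrees(np.arctan2(*(g-n)[[1,0]])))
for u,v in((332,184),(392,186),(391,243),(329,241)):print(atz(t,u,v,25))
for u,v in((232,270),(262,283),(400,138)):print(atz(t,u,v,110))
```

```text
blank [504.59741235 417.02183671 145.        ] [510.67693303 401.58929496 145.        ]
spare [519.86862204 338.41998662  96.        ]
nose [551.60572143  61.27304335 104.        ] [555.51037036  59.08650442 104.        ]
grip [548.3846126  -73.41545195 108.        ] [ 546.35625989 -256.72282997  108.        ] [  -3.22110883 -134.6884953     4.        ] -91.3699816613552
[634.44869873 132.11266651  25.        ]
[628.04449374 -42.74542798  25.        ]
[462.4936667  -34.60995375  25.        ]
[468.96857076 142.17016354  25.        ]
[388.40370606 399.39060435 110.        ]
[354.51563807 320.38546349 110.        ]
[746.70775835 -54.2529993  110.        ]
```

Emit:
play_rows:
  series:
    - [0, 0, 0, 0, 0.14, 0, 0.085]
    - [0, 0, 0, 0, 0.14, 0, 0.085]
    - [0, 0, 0, 0, 0.14, 0, 0.085]
    - [0, 0, 0, 0, 0.14, 0, 0.085]
    - [0, 0, 0, 0, 0.14, 0, 0.085]
    - [0, 0, 0, 0, 0.14, 0, 0.085]
    - [0, 0, 0, 0, 0.14, 0, 0.085]
    - [0, 0, 0, 0, 0.14, 0, 0.085]

```text
clock: 0.9
position: [268.6, 560.6, 224.8]
ee_rot: [-0.013, -0.703, 0.711, 0.017]
contact_force: [-0.2, 0.8, 1.4]
gripper_width: 85.0
```

```bash
cat > rel.py <<'E'
import sys
from h import *
s=st(); q=R.from_quat(s['ee_rot']); tgt=np.array([float(a) for a in sys.argv[1:4]])
qt=R.from_matrix(np.array([[-1,0,0],[0,0,-1],[0,-1,0]]).T)
print('tool shift mm',q.inv().apply(tgt-s['position']).round(1),'turn',(q.inv()*qt).as_rotvec().round(3))
E
python3 rel.py 505 417 230
```

```text
0.9 [268.6 560.6 224.8] [-0.0133 -0.7027  0.7112  0.0167] [-0.2  0.8  1.4] [ 1.383  0.39   0.    -0.003 -1.194 -1.424] 84.97648538518271
tool shift mm [-242.3   -4.7  133.5] turn [-0.012 -0.042  0.005]
```

Emit:
play_rows:
  series:
    - [-0.035, -0.003, 0.019, -0.01, -0.03, 0, 0.085]
    - [-0.035, -0.003, 0.019, 0, 0, 0, 0.085]
    - [-0.035, -0.003, 0.019, 0, 0, 0, 0.085]
    - [-0.035, -0.003, 0.019, 0, 0, 0, 0.085]
    - [-0.035, -0.003, 0.019, 0, 0, 0, 0.085]
    - [-0.035, -0.003, 0.019, 0, 0, 0, 0.085]
    - [-0.03, -0.002, 0.019, 0, 0, 0, 0.085]
    - [0, 0, 0, 0, 0, 0, 0.085]

```text
clock: 1.7
position: [512.3, 418.1, 238.9]
ee_rot: [0.0, -0.704, 0.71, 0.007]
contact_force: [-0.1, -0.2, -0.5]
gripper_width: 84.5
```

```bash
python3 rel.py 505 417 230
python3 - <<'E'
from h import *
d=snap('wrist','w1');print(d['origin'],d['orientation'])
for p in ((505,417,145),(505,417,95)):print(proj(d,p))
E
```

```text
1.7 [512.3 418.1 238.9] [ 2.000e-04 -7.037e-01  7.105e-01  7.300e-03] [-0.1 -0.2 -0.5] [ 0.927  0.45   0.131 -0.003 -1.266 -0.936] 84.49616004131646
tool shift mm [7.2 9.  1.1] turn [-0.01  -0.01   0.011]
[513.77126392 342.53608882 382.68476556] [ 0.00577936  0.98898795  0.14780843 -0.00470227]
[323.46217296 200.45870773]
[321.58613461 185.52464502]
```

View pics/w1.png

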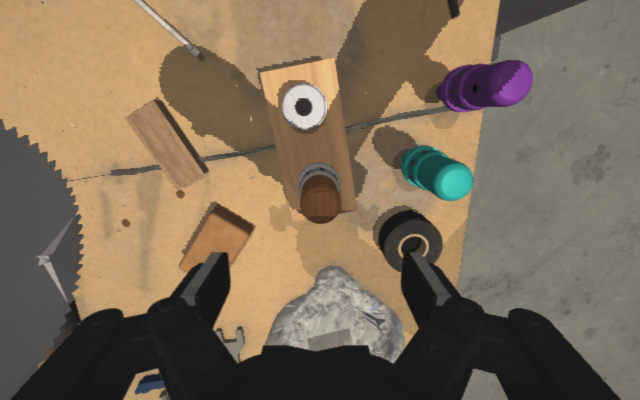

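```bash
python3 - <<'E'
from h import *
d=load('w1');print(atz(d,320.5,201.5,145), atz(d,304,106.5,96))
E
python3 rel.py 506 416.5 101
```

```text
[507.48867647 417.88220985 145.        ] [520.95318725 341.39704405  96.        ]
1.75 [510.9 419.1 238.6] [ 0.0009 -0.7037  0.7105  0.0072] [-0.6  0.5 -0.5] [ 0.93   0.45   0.13  -0.004 -1.266 -0.937] 85.31299376212526
tool shift mm [  3.3 137.7   1.3] turn [-0.01  -0.009  0.011]
```

Emit:
play_rows:
  series:
    - [0.004, 0.02, 0.0015, -0.01, -0.01, 0.01, 0.085]
    - [0, 0.03, 0, 0, 0, 0, 0.085]
    - [0, 0.03, 0, 0, 0, 0, 0.085]
    - [0, 0.03, 0, 0, 0, 0, 0.085]
    - [0, 0.02, 0, 0, 0, 0, 0.085]
    - [0, 0, 0, 0, 0, 0, 0.085]

```text
clock: 2.35
position: [501.1, 420.8, 103.9]
ee_rot: [-0.003, 0.708, -0.706, 0.001]
contact_force: [-1.0, -0.5, -0.1]
gripper_width: 84.9
```

```bash
python3 rel.py 507 417.5 101
```

```text
2.35 [501.1 420.8 103.9] [-0.003   0.7078 -0.7065  0.0011] [-1.  -0.5 -0.1] [ 0.944  0.54  -0.074 -0.004 -0.957 -0.936] 84.90583395624816
tool shift mm [-5.9  2.9  3.3] turn [0.002 0.006 0.003]
```

Emit:
play_rows:
  series:
    - [-0.006, 0.003, 0.003, 0, 0, 0, 0.085]
    - [0, 0, 0, 0, 0, 0, 0.04]
    - [0, 0, 0, 0, 0, 0, 0.03]
    - [0, 0, 0, 0, 0, 0, 0.02]
    - [0, 0, 0, 0, 0, 0, 0.02]
    - [0, 0, 0, 0, 0, 0, 0.02]
    - [0, 0, 0, 0, 0, 0, 0.02]
    - [0, 0, 0, 0, 0, 0, 0.02]

```text
clock: 3.15
position: [507.4, 420.6, 105.1]
ee_rot: [-0.002, 0.71, -0.704, 0.004]
contact_force: [0.0, 0.7, -1.2]
gripper_width: 34.5
```

```bash
python3 rel.py 507 417.5 101
```

```text
3.15 [507.4 420.6 105.1] [-0.0025  0.7097 -0.7045  0.0036] [ 0.   0.7 -1.2] [ 0.936  0.543 -0.066 -0.004 -0.956 -0.925] 34.53156546340954
tool shift mm [0.4 4.  3.1] turn [ 0.007  0.008 -0.002]
```

Emit:
play_rows:
  series:
    - [0, -0.015, 0, 0, 0, 0, 0.02]
    - [0, -0.02, 0, 0, 0, 0, 0.02]
    - [0, -0.02, 0, 0, 0, 0, 0.02]
    - [0, -0.025, 0, 0, 0, 0, 0.02]
    - [0, -0.025, 0, 0, 0, 0, 0.02]
    - [0, -0.025, 0, 0, 0, 0, 0.02]
    - [0, -0.015, 0, 0, 0, 0, 0.02]

```text
clock: 3.85
position: [501.3, 414.1, 239.8]
ee_rot: [0.01, -0.702, 0.712, 0.007]
contact_force: [0.2, 0.0, -4.6]
gripper_width: 34.4
```

```bash
python3 rel.py 552.5 63 235
```

```text
3.85 [501.3 414.1 239.8] [ 0.0099 -0.7021  0.7119  0.0074] [ 0.2  0.  -4.6] [ 0.933  0.437  0.116 -0.012 -1.275 -0.926] 34.392735751995176
tool shift mm [-50.1   8.4 351.2] turn [-0.014  0.004  0.024]
```

Emit:
play_rows:
  series:
    - [-0.005, 0, 0.035, -0.01, 0, 0.02, 0.02]
    - [-0.005, 0, 0.035, 0, 0, 0, 0.02]
    - [-0.005, 0, 0.035, 0, 0, 0, 0.02]
    - [-0.005, 0, 0.035, 0, 0, 0, 0.02]
    - [-0.005, 0, 0.035, 0, 0, 0, 0.02]
    - [-0.005, 0, 0.035, 0, 0, 0, 0.02]
    - [-0.005, 0, 0.035, 0, 0, 0, 0.02]
    - [-0.005, 0, 0.035, 0, 0, 0, 0.02]
    - [-0.005, 0, 0.035, 0, 0, 0, 0.02]
    - [-0.005, 0, 0.02, 0, 0, 0, 0.02]

```text
clock: 4.85
position: [544.2, 67.9, 228.9]
ee_rot: [0.012, -0.704, 0.71, 0.008]
contact_force: [0.6, 0.8, -5.6]
gripper_width: 34.5
```

```bash
python3 rel.py 552.5 63 235
```

```text
4.85 [544.2  67.9 228.9] [ 0.0121 -0.7044  0.7096  0.0083] [ 0.6  0.8 -5.6] [ 0.417  0.272 -0.163 -0.005 -1.166 -0.409] 34.52701640000207
tool shift mm [-8.1 -6.3  5. ] turn [-0.007  0.005  0.029]
```

Emit:
play_rows:
  series:
    - [-0.008, -0.006, 0.005, -0.007, 0.005, 0.029, 0.02]
    - [0, 0, 0, 0, 0, 0, 0.02]
    - [0, 0, 0, 0, 0, 0, 0.02]

```text
clock: 5.15
position: [550.7, 60.1, 232.0]
ee_rot: [-0.0, -0.707, 0.707, 0.004]
contact_force: [-1.0, 0.7, -6.0]
gripper_width: 34.9
```

```bash
python3 rel.py 552.5 63 235;python3 - <<'E'
from h import *
t=snap('wrist','w2');s=snap('side','s2');tt=snap('top','t2')
f=lambda d,a,b,w,h,k:cv2.resize(d['color'][b:b+h,a:a+w,::-1],None,fx=k,fy=k,interpolation=cv2.INTER_CUBIC)
n=proj(t,(552,61,104));print(n,proj(s,(552,61,104)))
a=int(n[0])-100;b=max(0,min(int(n[1])-100,200))
print(a,b)
cv2.imwrite('pics/c2.png',np.hstack([f(t,a,b,200,200,2),f(s,260,140,100,150,4)[:400]]) if 0 else np.hstack([cv2.resize(f(t,a,b,200,200,2),(400,600)),f(s,260,140,100,150,4)]))
E
```

```text
5.15 [550.7  60.1 232. ] [-2.000e-04 -7.069e-01  7.073e-01  3.800e-03] [-1.   0.7 -6. ] [ 0.4    0.266 -0.163 -0.002 -1.146 -0.405] 34.85785762502549
tool shift mm [-1.8 -3.  -2.9] turn [-0.    -0.006  0.005]
[313.68586994 190.70268086] [307.92885012 222.73302217]
213 90
```

View pics/c2.png

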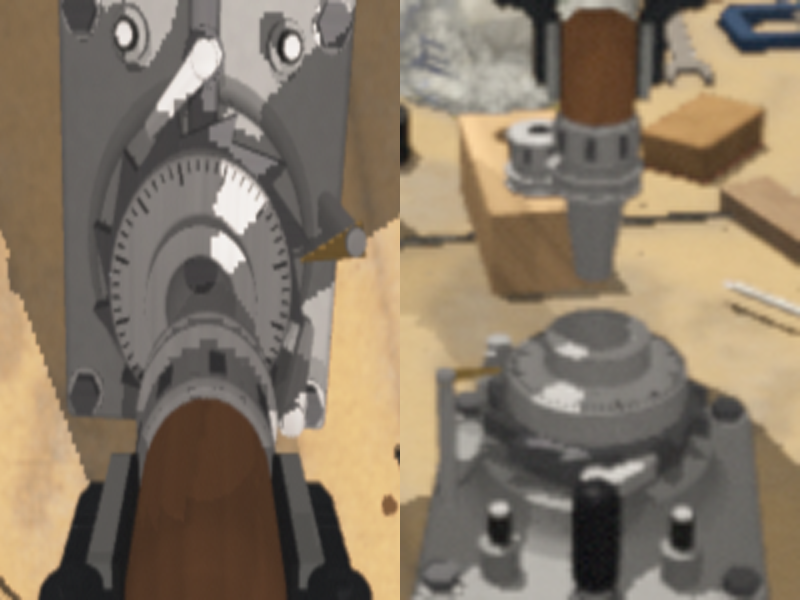

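Run:
```python
from h import *
w=load('w2');s=load('s2')
print('tip wrist',atz(w,314.5,180,137),'tip side',atz(s,308.4,207,137))
print('nose wrist x',atz(w,314.2,190,104),'nose side',atz(s,309.9,223,104))
print('blank axis side top of nut',atz(s,409.5/1 -400+300,140+30,190), proj(s,(552,61,104)),proj(s,(552,61,190)),proj(s,(552,61,137)))
```

```text
tip wrist [551.22182721  42.36274208 137.        ] tip side [552.68845159  66.08362185 137.        ]
nose wrist x [551.50761094  60.31057836 104.        ] nose side [555.93286534  59.8952583  104.        ]
blank axis side top of nut [555.81073129 129.2001807  190.        ] [307.92885012 222.73302217] [308.41735582 183.72896289] [308.11099735 208.18972958]
```

Emit:
play_rows:
  series:
    - [-0.0015, 0, -0.003, 0, 0, 0, 0.02]
    - [0, 0.015, 0, 0, 0, 0, 0.02]
    - [0, 0.012, 0, 0, 0, 0, 0.02]
    - [0, 0.01, 0, 0, 0, 0, 0.02]
    - [0, 0, 0, 0, 0, 0, 0.02]

```text
clock: 5.8
position: [552.9, 67.6, 194.0]
ee_rot: [-0.001, 0.707, -0.707, -0.001]
contact_force: [-0.8, -0.3, -6.0]
gripper_width: 34.5
```

```bash
python3 rel.py 552 63 151;python3 - <<'E'
from h import *
t=snap('wrist','w3');s=snap('side','s3')
f=lambda d,a,b,w,h,k:cv2.resize(d['color'][b:b+h,a:a+w,::-1],None,fx=k,fy=k,interpolation=cv2.INTER_CUBIC)
cv2.imwrite('pics/c3.png',np.hstack([f(t,240,140,133,200,3)[:600,:400],f(s,260,140,100,150,4)]))
E
```

```text
5.8 [552.9  67.6 194. ] [-0.0013  0.7072 -0.707  -0.0008] [-0.8 -0.3 -6. ] [ 0.412  0.301 -0.215 -0.002 -1.057 -0.41 ] 34.53176813267833
tool shift mm [ 0.7 43.   4.6] turn [0.    0.001 0.003]
```

View pics/c3.png

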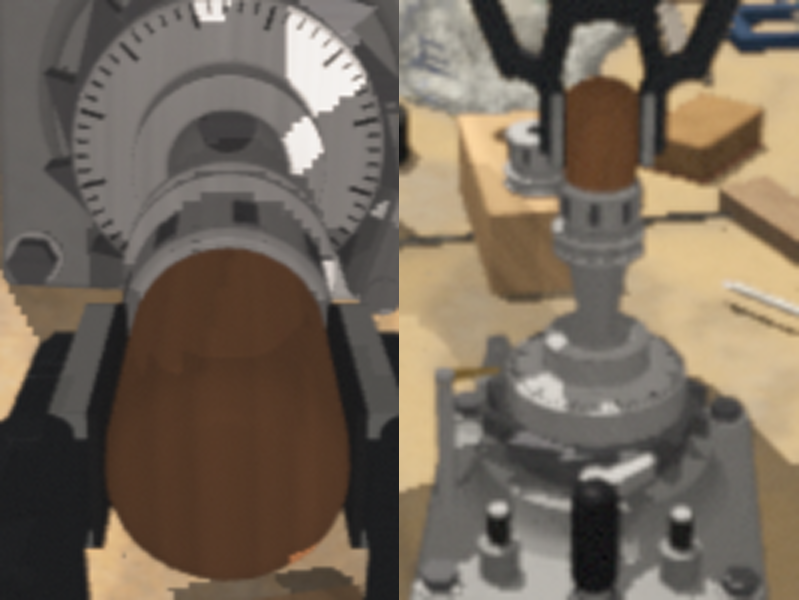

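Emit:
play_rows:
  series:
    - [0.001, 0, 0.005, 0, 0, 0, 0.02]
    - [0, 0.008, 0, 0, 0, 0, 0.02]
    - [0, 0.008, 0, 0, 0, 0, 0.02]
    - [0, 0.006, 0, 0, 0, 0, 0.02]

```text
clock: 6.3
position: [554.9, 62.4, 175.0]
ee_rot: [0.002, 0.708, -0.706, 0.003]
contact_force: [-1.5, -0.6, -5.5]
gripper_width: 34.8
```

```bash
python3 rel.py 552 63 151
```

```text
6.3 [554.9  62.4 175. ] [ 0.002   0.7079 -0.7063  0.0027] [-1.5 -0.6 -5.5] [ 0.402  0.317 -0.245  0.    -1.002 -0.402] 34.82638795041527
tool shift mm [ 3.  24.  -0.5] turn [ 0.002  0.001 -0.007]
```

No contact yet; continue down.

Emit:
play_rows:
  series:
    - [0.002, 0.006, 0, 0, 0, -0.007, 0.02]
    - [0, 0.006, 0, 0, 0, 0, 0.02]
    - [0, 0.004, 0, 0, 0, 0, 0.02]

```text
clock: 6.6
position: [552.3, 62.2, 156.7]
ee_rot: [-0.001, 0.708, -0.706, -0.001]
contact_force: [-0.0, -0.2, -5.2]
gripper_width: 34.6
```

```bash
python3 rel.py 552 63 151
```

```text
6.6 [552.3  62.2 156.7] [-1.200e-03  7.078e-01 -7.065e-01 -7.000e-04] [-0.  -0.2 -5.2] [ 0.402  0.335 -0.268 -0.003 -0.97  -0.4  ] 34.63448470439299
tool shift mm [ 0.3  5.7 -0.8] turn [0.002 0.001 0.003]
```

Emit:
play_rows:
  series:
    - [0, 0.003, 0, 0, 0, 0, 0.02]
    - [0, 0.002, 0, 0, 0, 0, 0.02]
    - [0, 0.002, 0, 0, 0, 0, 0.02]
    - [0, 0, 0, 0, 0, 0, 0.02]

```text
clock: 7.0
position: [552.9, 61.8, 151.7]
ee_rot: [-0.001, 0.707, -0.707, 0.0]
contact_force: [-0.2, -0.1, -5.5]
gripper_width: 34.6
```

```bash
python3 rel.py 552 63 151
```

```text
7.0 [552.9  61.8 151.7] [-1.200e-03  7.071e-01 -7.071e-01  4.000e-04] [-0.2 -0.1 -5.5] [ 0.402  0.341 -0.274 -0.001 -0.956 -0.4  ] 34.64824308031979
tool shift mm [ 0.9  0.7 -1.2] turn [0.    0.002 0.001]
```

Emit:
play_rows:
  series:
    - [0, 0.002, 0, 0, 0, 0, 0.02]
    - [0, 0.002, 0, 0, 0, 0, 0.02]
    - [0, 0.001, 0, 0, 0, 0, 0.02]

```text
clock: 7.3
position: [553.3, 61.6, 151.0]
ee_rot: [0.001, -0.707, 0.707, -0.002]
contact_force: [-1.8, -0.4, 0.4]
gripper_width: 34.6
```

```bash
python3 rel.py 552 63 151
```

```text
7.3 [553.3  61.6 151. ] [ 0.0009 -0.7069  0.7073 -0.002 ] [-1.8 -0.4  0.4] [ 0.403  0.341 -0.277  0.001 -0.952 -0.399] 34.594171654374136
tool shift mm [ 1.3  0.  -1.4] turn [-0.001  0.004 -0.001]
```

Emit:
play_rows:
  series:
    - [0, 0.002, 0, 0, 0, 0, 0.02]
    - [0, 0.002, 0, 0, 0, 0, 0.02]
    - [0, 0, 0, 0, 0, 0, 0.085]
    - [0, 0, 0, 0, 0, 0, 0.085]
    - [0, 0, 0, 0, 0, 0, 0.085]
    - [0, 0, 0, 0, 0, 0, 0.085]
    - [0, 0, 0, 0, 0, 0, 0.085]
    - [0, 0, 0, 0, 0, 0, 0.085]

```text
clock: 8.1
position: [556.9, 62.5, 152.3]
ee_rot: [0.002, 0.707, -0.707, 0.007]
contact_force: [-0.6, -0.1, 0.4]
gripper_width: 84.9
```

```bash
python3 rel.py 552 63 250
```

```text
8.1 [556.9  62.5 152.3] [ 0.0019  0.7074 -0.7068  0.0065] [-0.6 -0.1  0.4] [ 0.403  0.341 -0.275  0.005 -0.944 -0.399] 84.87267349251003
tool shift mm [  3.8 -97.7  -0.6] turn [ 0.001  0.007 -0.012]
```

Emit:
play_rows:
  series:
    - [0.003, -0.02, 0, 0, 0, 0, 0.085]
    - [0, -0.025, 0, 0, 0, 0, 0.085]
    - [0, -0.025, 0, 0, 0, 0, 0.085]
    - [0, -0.025, 0, 0, 0, 0, 0.085]
    - [0, 0, 0, 0, 0, 0, 0.085]

```text
clock: 8.6
position: [552.4, 62.1, 248.8]
ee_rot: [-0.001, -0.707, 0.707, -0.005]
contact_force: [0.5, -0.6, 0.7]
gripper_width: 85.1
```

Run:
```python
from h import *
s0=st()
s=snap('side','s4');tt=snap('top','t4');w=snap('wrist','w4')
f=lambda d,a,b,w,h,k:cv2.resize(d['color'][b:b+h,a:a+w,::-1],None,fx=k,fy=k,interpolation=cv2.INTER_CUBIC)
cv2.imwrite('pics/c4.png',np.hstack([f(w,220,90,133,200,3)[:600,:400],f(s,260,150,100,150,4)]))
for z in (116,104,191): print(z,proj(s,(553,61,z)))
```

```text
8.6 [552.4  62.1 248.8] [-7.000e-04 -7.067e-01  7.075e-01 -5.100e-03] [ 0.5 -0.6  0.7] [ 0.406  0.251 -0.143  0.005 -1.17  -0.401] 85.13018600264355
116 [308.49511851 217.50221094]
104 [308.42646946 222.73176446]
191 [308.94468849 183.25482466]
```

View pics/c4.png

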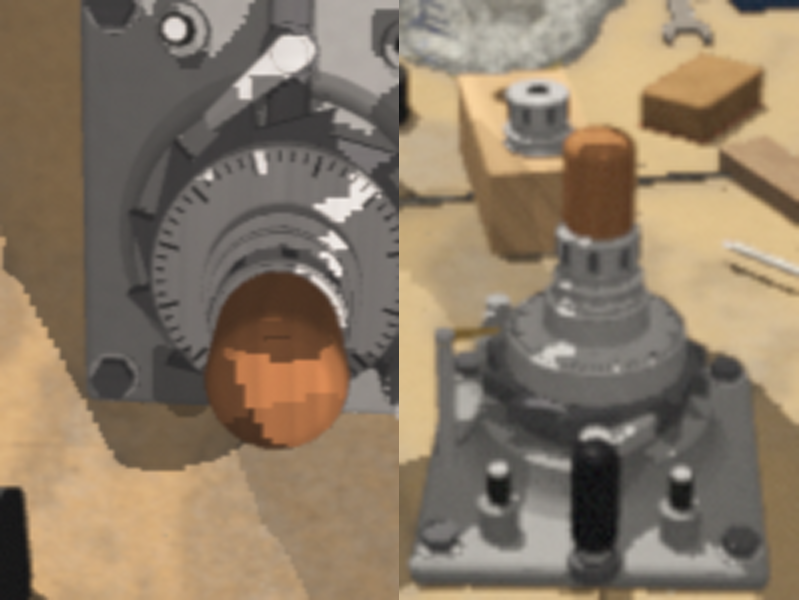

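Emit:
play_rows:
  series:
    - [0, 0, 0.035, 0, 0, 0, 0.045]
    - [0, 0, 0.035, 0, 0, 0, 0.045]
    - [0, 0, 0.035, 0, 0, 0, 0.045]
    - [0, 0, 0.035, 0, 0, 0, 0.045]
    - [0, 0.02, 0, 0, 0, 0, 0.045]
    - [0, 0.03, 0, 0, 0, 0, 0.045]
    - [0, 0.025, 0, 0, 0, 0, 0.045]
    - [0, 0, 0, 0, 0, 0, 0.045]

```text
clock: 9.55
position: [544.7, -84.6, 156.2]
ee_rot: [0.009, -0.706, 0.709, 0.005]
contact_force: [-0.2, 0.9, 0.7]
gripper_width: 44.7
```

```bash
python3 rel.py 550 -78 160
python3 - <<'E'
from h import *
w=snap('wrist','w5')
print(proj(w,(549.5,-77.5,108)),proj(w,(549.5,-77.5,56)))
E
```

```text
9.55 [544.7 -84.6 156.2] [ 0.0088 -0.7055  0.7086  0.0053] [-0.2  0.9  0.7] [ 0.141  0.337 -0.269  0.002 -0.985 -0.137] 44.711021038304374
tool shift mm [-5.3 -3.9 -6.5] turn [-0.004  0.005  0.02 ]
[307.71979461 230.99516319] [307.9443983  206.87661087]
```

View pics/w5.png

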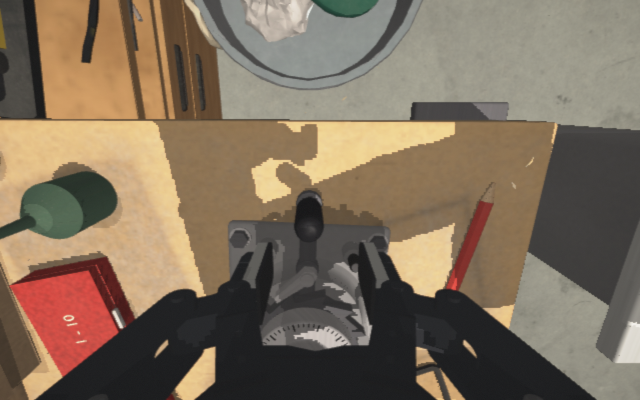

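Emit:
play_rows:
  series:
    - [-0.004, 0, -0.0055, 0, 0.005, 0.02, 0.045]
    - [0, 0, 0, 0, 0, 0, 0.045]
    - [0, 0.02, 0, 0, 0, 0, 0.045]
    - [0, 0.015, 0, 0, 0, 0, 0.045]

```text
clock: 10.0
position: [555.4, -77.7, 128.8]
ee_rot: [-0.006, -0.705, 0.709, -0.008]
contact_force: [0.4, 0.7, -0.9]
gripper_width: 44.9
```

```bash
python3 rel.py 549 -79 72
```

```text
10.0 [555.4 -77.7 128.8] [-0.0055 -0.7054  0.7087 -0.0077] [ 0.4  0.7 -0.9] [ 0.154  0.364 -0.31   0.01  -0.879 -0.157] 44.92861151057256
tool shift mm [ 7.5 56.6  1. ] turn [-0.005  0.003 -0.019]
```

Emit:
play_rows:
  series:
    - [0.006, 0.005, 0.001, 0, 0, -0.015, 0.045]
    - [0, 0, 0, 0, 0, 0, 0.045]

```text
clock: 10.2
position: [549.3, -78.2, 124.1]
ee_rot: [0.0, -0.705, 0.709, -0.003]
contact_force: [0.6, 0.3, 0.3]
gripper_width: 45.0
```

```bash
python3 rel.py 549 -79 72
```

```text
10.2 [549.3 -78.2 124.1] [ 3.000e-04 -7.054e-01  7.088e-01 -2.600e-03] [0.6 0.3 0.3] [ 0.154  0.367 -0.318  0.007 -0.883 -0.154] 44.967899852047616
tool shift mm [ 0.5 52.1  0.5] turn [-0.005  0.004 -0.003]
```

Emit:
play_rows:
  series:
    - [0, 0.015, 0, 0, 0, 0, 0.045]
    - [0, 0.015, 0, 0, 0, 0, 0.045]
    - [0, 0.012, 0, 0, 0, 0, 0.045]
    - [0, 0.008, 0, 0, 0, 0, 0.045]
    - [0, 0, 0, 0, 0, 0, 0.045]

```text
clock: 10.7
position: [553.8, -77.8, 78.3]
ee_rot: [-0.003, -0.706, 0.709, -0.007]
contact_force: [-0.8, 0.3, -0.5]
gripper_width: 44.7
```

```bash
python3 rel.py 549 -79 72
```

```text
10.7 [553.8 -77.8  78.3] [-0.003  -0.7055  0.7086 -0.0074] [-0.8  0.3 -0.5] [ 0.154  0.426 -0.365  0.009 -0.766 -0.154] 44.72973151564104
tool shift mm [4.9 6.2 1.1] turn [-0.004  0.006 -0.015]
```

Emit:
play_rows:
  series:
    - [0.006, 0.003, 0, 0, 0, -0.015, 0.045]
    - [0.008, 0, 0, 0, 0, 0, 0.045]
    - [0.008, 0, 0, 0, 0, 0, 0.045]
    - [0.008, 0, 0, 0, 0, 0, 0.045]
    - [0.007, 0, -0.001, 0, 0, 0, 0.045]

```text
clock: 11.2
position: [517.7, -76.9, 77.1]
ee_rot: [0.0, -0.706, 0.709, -0.005]
contact_force: [1.4, 0.4, -0.7]
gripper_width: 45.1
```

```bash
python3 rel.py 493 -71 74
```

```text
11.2 [517.7 -76.9  77.1] [ 0.     -0.7056  0.7086 -0.0048] [ 1.4  0.4 -0.7] [ 0.166  0.381 -0.448  0.008 -0.736 -0.165] 45.055451545104596
tool shift mm [24.7  2.9 -6.1] turn [-0.004  0.007 -0.007]
```

Emit:
play_rows:
  series:
    - [0.005, 0.001, -0.002, 0, 0, -0.005, 0.045]
    - [0.005, 0, -0.001, 0, 0, 0, 0.045]
    - [0.004, 0, -0.001, 0, 0, 0, 0.045]

```text
clock: 11.5
position: [502.5, -72.8, 77.1]
ee_rot: [0.001, -0.706, 0.709, -0.004]
contact_force: [2.4, -1.4, -0.3]
gripper_width: 45.2
```

```bash
python3 rel.py 493 -71 74
```

```text
11.5 [502.5 -72.8  77.1] [ 0.0012 -0.7056  0.7086 -0.0039] [ 2.4 -1.4 -0.3] [ 0.179  0.361 -0.483  0.007 -0.724 -0.178] 45.217786732685646
tool shift mm [ 9.5  3.  -1.9] turn [-0.004  0.007 -0.004]
```

Emit:
play_rows:
  series:
    - [0.003, 0.001, -0.001, 0, 0, 0, 0.045]
    - [0.003, 0, -0.001, 0, 0, 0, 0.045]
    - [0.003, 0, -0.001, 0, 0, 0, 0.045]

```text
clock: 11.8
position: [492.9, -69.5, 76.3]
ee_rot: [0.001, -0.706, 0.709, -0.004]
contact_force: [1.3, -0.8, 0.1]
gripper_width: 45.1
```

Emit:
play_rows:
  series:
    - [0.003, 0, -0.001, 0, 0, 0, 0.045]
    - [0.003, 0, -0.001, 0, 0, 0, 0.045]

```text
clock: 12.0
position: [486.7, -67.4, 76.3]
ee_rot: [0.001, -0.706, 0.709, -0.005]
contact_force: [7.9, -3.8, -2.7]
gripper_width: 45.0
```

Emit:
play_rows:
  series:
    - [0.002, 0, -0.001, 0, 0, 0, 0.045]
    - [0.002, 0, -0.001, 0, 0, 0, 0.045]

```text
clock: 12.2
position: [487.0, -65.2, 77.3]
ee_rot: [-0.002, -0.706, 0.709, -0.009]
contact_force: [5.8, -2.5, -2.5]
gripper_width: 44.7
```

Emit:
play_rows:
  series:
    - [0.003, 0, 0, 0, 0, -0.01, 0.045]
    - [0.003, 0, 0, 0, 0, 0, 0.045]

```text
clock: 12.4
position: [487.0, -64.5, 78.3]
ee_rot: [-0.003, -0.706, 0.708, -0.01]
contact_force: [7.8, -1.4, -3.3]
gripper_width: 45.0
```

```bash
python3 rel.py 510 -69 74;python3 - <<'E'
from h import *
w=snap('wrist','w6'); snap('top','t6')
E
```

```text
12.4 [487.  -64.5  78.3] [-0.0027 -0.7059  0.7083 -0.0105] [ 7.8 -1.4 -3.3] [ 0.204  0.33  -0.533  0.011 -0.691 -0.202] 45.03698988766798
tool shift mm [-22.9   4.8   4.8] turn [-0.003  0.011 -0.019]
```

Emit:
play_rows:
  series:
    - [-0.008, 0.002, 0.002, 0, 0, -0.01, 0.045]
    - [-0.008, 0.001, 0.002, 0, 0.005, -0.005, 0.045]
    - [-0.008, 0, 0.002, 0, 0, 0, 0.045]
    - [-0.008, 0, 0.003, 0, 0, 0, 0.045]
    - [-0.008, 0, 0.003, 0, 0, 0, 0.045]
    - [-0.008, 0, 0.002, 0, 0, 0, 0.045]

```text
clock: 13.1
position: [532.0, -79.5, 73.2]
ee_rot: [0.006, -0.706, 0.708, 0.003]
contact_force: [-2.7, 0.5, 2.1]
gripper_width: 45.2
```

```bash
python3 rel.py 603 -74 74
```

```text
13.1 [532.  -79.5  73.2] [ 0.0059 -0.7057  0.7085  0.003 ] [-2.7  0.5  2.1] [ 0.154  0.415 -0.4    0.003 -0.769 -0.152] 45.2455617427943
tool shift mm [-71.   -1.8  -5.2] turn [-0.004  0.004  0.013]
```

Emit:
play_rows:
  series:
    - [-0.008, -0.001, 0, 0, 0, 0.01, 0.045]
    - [-0.008, -0.001, 0, 0, 0, 0, 0.045]
    - [-0.008, 0, 0, 0, 0, 0, 0.045]
    - [-0.008, 0, 0, 0, 0, 0, 0.045]
    - [-0.007, 0, -0.001, 0, 0, 0, 0.045]

```text
clock: 13.6
position: [568.6, -80.9, 72.8]
ee_rot: [0.006, -0.705, 0.709, 0.005]
contact_force: [-4.4, -2.8, 0.6]
gripper_width: 45.3
```

```bash
python3 rel.py 603 -74 74
```

```text
13.6 [568.6 -80.9  72.8] [ 0.0061 -0.7049  0.7093  0.0046] [-4.4 -2.8  0.6] [ 0.143  0.467 -0.309  0.006 -0.811 -0.145] 45.253687217628794
tool shift mm [-34.4  -1.8  -6.9] turn [-0.006  0.002  0.015]
```

Emit:
play_rows:
  series:
    - [-0.006, -0.001, -0.001, -0.005, 0, 0.01, 0.045]
    - [-0.006, -0.001, -0.002, 0, 0, 0, 0.045]
    - [-0.005, 0, -0.001, 0, 0, 0, 0.045]
    - [-0.004, 0, -0.001, 0, 0, 0, 0.045]

```text
clock: 14.0
position: [591.4, -75.5, 74.1]
ee_rot: [0.002, -0.707, 0.707, 0.001]
contact_force: [-4.0, -0.8, -0.1]
gripper_width: 45.0
```

```bash
python3 rel.py 603 -74 74
```

```text
14.0 [591.4 -75.5  74.1] [ 0.0024 -0.7069  0.7073  0.0012] [-4.  -0.8 -0.1] [ 0.144  0.492 -0.256 -0.    -0.828 -0.142] 44.97880999373785
tool shift mm [-11.6   0.   -1.5] turn [-0.001  0.002  0.005]
```

Emit:
play_rows:
  series:
    - [-0.004, 0, -0.001, 0, 0, 0, 0.045]
    - [-0.003, 0, 0, 0, 0, 0, 0.045]

```text
clock: 14.2
position: [599.4, -73.7, 74.1]
ee_rot: [-0.002, 0.707, -0.707, -0.001]
contact_force: [-3.4, 1.5, 0.4]
gripper_width: 44.7
```

Emit:
play_rows:
  series:
    - [-0.003, 0, 0, 0, 0, 0, 0.045]
    - [-0.003, 0, 0, 0, 0, 0, 0.045]

```text
clock: 14.4
position: [603.3, -72.9, 73.9]
ee_rot: [-0.004, 0.707, -0.707, -0.003]
contact_force: [-14.4, 0.2, 7.7]
gripper_width: 45.0
```

Emit:
play_rows:
  series:
    - [-0.002, 0, 0, 0, 0, 0, 0.045]
    - [-0.003, 0, 0, 0, 0, 0, 0.045]

```text
clock: 14.6
position: [602.9, -73.0, 73.5]
ee_rot: [-0.009, 0.707, -0.707, -0.008]
contact_force: [-11.2, 1.3, 5.6]
gripper_width: 45.1
```

Run:
```python
from h import *
s=snap('side','s7');t=snap('top','t7');w=snap('wrist','w7')
f=lambda d,a,b,w,h,k:cv2.resize(d['color'][b:b+h,a:a+w,::-1],None,fx=k,fy=k,interpolation=cv2.INTER_CUBIC)
print(proj(w,(553,61,104)))
T0=load('t4')
cv2.imwrite('pics/c7.png',np.vstack([np.hstack([f(T0,322,172,100,75,4),f(t,322,172,100,75,4)]),np.hstack([f(w,220,200,200,150,2),f(s,260,205,100,75,4)])]))
```

```text
[403.37349924 486.30934512]
```

View pics/c7.png

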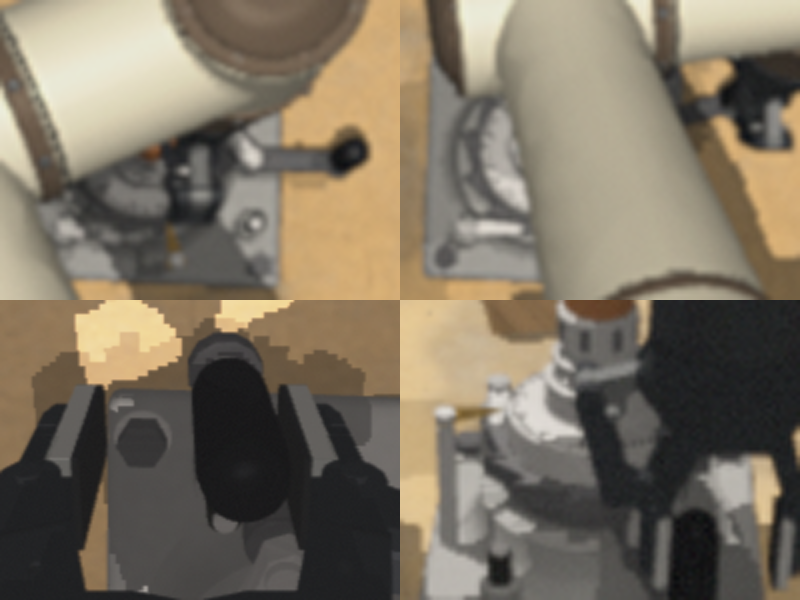

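Emit:
play_rows:
  series:
    - [0.01, -0.001, 0.002, 0, 0, 0.005, 0.045]
    - [0.01, 0, 0.001, 0, 0, 0, 0.045]
    - [0.01, 0, 0.001, 0, 0, 0, 0.045]
    - [0.01, 0, 0.001, 0, 0, 0, 0.045]
    - [0.01, 0, 0, 0, 0, 0, 0.045]
    - [0.01, 0, 0, 0, 0, 0, 0.045]
    - [0.01, 0, -0.001, 0, 0, 0, 0.045]

```text
clock: 15.45
position: [540.2, -76.3, 79.2]
ee_rot: [0.001, 0.707, -0.707, 0.004]
contact_force: [2.4, -1.5, 0.4]
gripper_width: 45.0
```

```bash
python3 rel.py 488 -68 74
```

```text
15.45 [540.2 -76.3  79.2] [ 0.0012  0.7074 -0.7068  0.0038] [ 2.4 -1.5  0.4] [ 0.157  0.41  -0.388  0.    -0.766 -0.154] 45.036609732507166
tool shift mm [52.2  4.8 -8.5] turn [ 0.001  0.004 -0.007]
```

Emit:
play_rows:
  series:
    - [0.008, 0.002, -0.001, 0, 0, -0.005, 0.045]
    - [0.008, 0.001, -0.001, 0, 0, 0, 0.045]
    - [0.008, 0.001, -0.001, 0, 0, 0, 0.045]
    - [0.008, 0, -0.002, 0, 0, 0, 0.045]
    - [0.006, 0, -0.002, 0, 0, 0, 0.045]
    - [0.004, 0, -0.001, 0, 0, 0, 0.045]

```text
clock: 16.05
position: [494.0, -67.5, 75.3]
ee_rot: [-0.001, 0.707, -0.707, 0.002]
contact_force: [1.3, -0.5, 1.3]
gripper_width: 45.2
```

```bash
python3 rel.py 488 -68 74
```

```text
16.05 [494.  -67.5  75.3] [-7.000e-04  7.075e-01 -7.067e-01  2.400e-03] [ 1.3 -0.5  1.3] [ 0.19   0.351 -0.502 -0.001 -0.714 -0.185] 45.18843324360112
tool shift mm [6.  1.3 0.5] turn [ 0.001  0.004 -0.003]
```

Emit:
play_rows:
  series:
    - [0.003, 0, -0.001, 0, 0, 0, 0.045]
    - [0.003, 0, -0.001, 0, 0, 0, 0.045]

```text
clock: 16.25
position: [487.0, -65.2, 75.2]
ee_rot: [-0.001, 0.707, -0.707, 0.002]
contact_force: [0.9, -0.2, -0.2]
gripper_width: 45.1
```

Emit:
play_rows:
  series:
    - [0.003, 0, 0, 0, 0, 0, 0.045]
    - [0.003, 0, 0, 0, 0, 0, 0.045]

```text
clock: 16.45
position: [487.0, -64.5, 76.1]
ee_rot: [0.003, 0.708, -0.706, 0.008]
contact_force: [8.1, -1.1, -4.7]
gripper_width: 45.3
```

```bash
python3 rel.py 603 -72 74
```

```text
16.45 [487.  -64.5  76.1] [ 0.0032  0.7077 -0.7064  0.0079] [ 8.1 -1.1 -4.7] [ 0.201  0.334 -0.529  0.002 -0.691 -0.195] 45.328923129898016
tool shift mm [-115.9    3.9    8.3] turn [ 0.002  0.007 -0.016]
```

Back stop felt again at x 487. Second forward stroke.

Emit:
play_rows:
  series:
    - [-0.008, 0.001, 0.003, 0, 0, -0.01, 0.045]
    - [-0.008, 0, 0.003, 0, 0.005, -0.005, 0.045]
    - [-0.008, 0, 0.002, 0, 0, 0, 0.045]
    - [-0.008, 0, 0.002, 0, 0, 0, 0.045]
    - [-0.008, 0, 0.002, 0, 0, 0, 0.045]
    - [-0.008, 0, 0.001, 0, 0, 0, 0.045]
    - [-0.008, 0, 0.001, 0, 0, 0, 0.045]
    - [-0.008, 0, 0, 0, 0, 0, 0.045]

```text
clock: 17.25
position: [547.2, -81.5, 71.5]
ee_rot: [0.007, -0.707, 0.707, 0.008]
contact_force: [-4.0, -1.5, 1.6]
gripper_width: 44.9
```

```bash
python3 rel.py 603 -72 74
```

```text
17.25 [547.2 -81.5  71.5] [ 0.0072 -0.707   0.7071  0.0083] [-4.  -1.5  1.6] [ 0.143  0.443 -0.354 -0.004 -0.796 -0.142] 44.876785469170635
tool shift mm [-55.7  -3.8  -9.6] turn [-0.    -0.002  0.022]
```

Emit:
play_rows:
  series:
    - [-0.008, -0.001, -0.001, 0, 0, 0.012, 0.045]
    - [-0.008, -0.002, -0.001, 0, 0, 0.005, 0.045]
    - [-0.008, -0.001, -0.001, 0, 0, 0, 0.045]
    - [-0.008, 0, -0.001, 0, 0, 0, 0.045]
    - [-0.006, 0, -0.002, 0, 0, 0, 0.045]
    - [-0.005, 0, -0.002, 0, 0, 0, 0.045]

```text
clock: 17.85
position: [589.3, -74.3, 72.2]
ee_rot: [0.004, -0.707, 0.707, 0.006]
contact_force: [-3.3, -2.0, 0.9]
gripper_width: 45.0
```

```bash
python3 rel.py 603 -72 74
```

```text
17.85 [589.3 -74.3  72.2] [ 0.0037 -0.7068  0.7074  0.0064] [-3.3 -2.   0.9] [ 0.146  0.495 -0.256 -0.002 -0.834 -0.149] 44.971136653112275
tool shift mm [-13.7  -2.   -2.3] turn [-0.001 -0.004  0.014]
```

Emit:
play_rows:
  series:
    - [-0.004, -0.001, -0.001, 0, 0, 0.01, 0.045]
    - [-0.004, 0, 0, 0, 0, 0, 0.045]

```text
clock: 18.05
position: [598.2, -72.2, 72.8]
ee_rot: [0.0, 0.707, -0.707, -0.003]
contact_force: [-4.4, 2.5, 1.9]
gripper_width: 45.2
```

Emit:
play_rows:
  series:
    - [-0.003, 0, 0, 0, 0, 0, 0.045]
    - [-0.003, 0, 0, 0, 0, 0, 0.045]

```text
clock: 18.25
position: [603.3, -71.2, 72.7]
ee_rot: [-0.001, 0.707, -0.707, -0.004]
contact_force: [-10.1, 0.9, 5.4]
gripper_width: 45.6
```

Emit:
play_rows:
  series:
    - [-0.003, 0, 0, 0, 0, 0, 0.045]
    - [-0.003, 0, 0, 0, 0, 0, 0.045]

```text
clock: 18.45
position: [602.9, -71.2, 72.3]
ee_rot: [-0.006, 0.707, -0.707, -0.01]
contact_force: [-9.9, 0.8, 5.5]
gripper_width: 45.0
```

```bash
python3 rel.py 488 -68 74
```

```text
18.45 [602.9 -71.2  72.3] [-0.0061  0.7073 -0.7068 -0.0099] [-9.9  0.8  5.5] [ 0.147  0.516 -0.214 -0.005 -0.863 -0.149] 44.97192510586901
tool shift mm [114.9   0.9  -2.6] turn [ 0.001 -0.005  0.023]
```

Front stop again at x 603. Back stroke.

Emit:
play_rows:
  series:
    - [0.01, -0.001, 0.003, 0, 0, 0.012, 0.045]
    - [0.01, 0, 0.002, 0, 0, 0.005, 0.045]
    - [0.01, 0, 0.001, 0, 0, 0, 0.045]
    - [0.01, 0, 0.001, 0, 0, 0, 0.045]
    - [0.01, 0, 0, 0, 0, 0, 0.045]
    - [0.01, 0, 0, 0, 0, 0, 0.045]
    - [0.01, 0, -0.001, 0, 0, 0, 0.045]

```text
clock: 19.15
position: [540.4, -76.6, 77.2]
ee_rot: [0.008, 0.707, -0.707, 0.007]
contact_force: [3.0, -1.5, -0.2]
gripper_width: 45.4
```

```bash
python3 rel.py 488 -68 74
```

```text
19.15 [540.4 -76.6  77.2] [ 0.0079  0.7073 -0.7068  0.0066] [ 3.  -1.5 -0.2] [ 0.158  0.407 -0.401  0.004 -0.742 -0.163] 45.38121864298951
tool shift mm [52.5  2.2 -8.5] turn [ 0.001 -0.002 -0.021]
```

Emit:
play_rows:
  series:
    - [0.008, 0.002, -0.001, 0, 0, -0.012, 0.045]
    - [0.008, 0.001, -0.001, 0, 0, -0.005, 0.045]
    - [0.008, 0, -0.001, 0, 0, 0, 0.045]
    - [0.008, 0, -0.002, 0, 0, 0, 0.045]
    - [0.006, 0, -0.002, 0, 0, 0, 0.045]
    - [0.004, 0, -0.001, 0, 0, 0, 0.045]

```text
clock: 19.75
position: [494.2, -67.6, 74.1]
ee_rot: [0.001, 0.707, -0.707, 0.0]
contact_force: [1.4, -0.5, 0.4]
gripper_width: 45.1
```

Emit:
play_rows:
  series:
    - [0.003, 0, -0.001, 0, 0, 0, 0.045]
    - [0.003, 0, -0.001, 0, 0, 0, 0.045]

```text
clock: 19.95
position: [487.1, -65.3, 74.0]
ee_rot: [0.001, 0.707, -0.707, 0.0]
contact_force: [1.4, -0.5, 0.7]
gripper_width: 45.1
```

Emit:
play_rows:
  series:
    - [0.003, 0, 0, 0, 0, 0, 0.045]
    - [0.003, 0, 0, 0, 0, 0, 0.045]

```text
clock: 20.15
position: [487.0, -64.4, 74.9]
ee_rot: [0.005, 0.708, -0.707, 0.006]
contact_force: [8.2, -1.5, -4.4]
gripper_width: 45.3
```

```bash
python3 rel.py 603 -72 74
```

```text
20.15 [487.  -64.4  74.9] [ 0.0051  0.7077 -0.7065  0.0058] [ 8.2 -1.5 -4.4] [ 0.201  0.336 -0.53   0.002 -0.689 -0.201] 45.27379205044156
tool shift mm [-115.9    2.7    7.7] turn [ 0.002  0.001 -0.015]
```

Emit:
play_rows:
  series:
    - [-0.008, 0, 0.003, 0, 0, -0.01, 0.045]
    - [-0.008, 0, 0.003, 0, 0, -0.005, 0.045]
    - [-0.008, 0, 0.002, 0, 0, 0, 0.045]
    - [-0.008, 0, 0.002, 0, 0, 0, 0.045]
    - [-0.008, 0, 0.002, 0, 0, 0, 0.045]
    - [-0.008, 0, 0.001, 0, 0, 0, 0.045]
    - [-0.008, 0, 0, 0, 0, 0, 0.045]
    - [-0.008, 0, 0, 0, 0, 0, 0.045]

```text
clock: 20.95
position: [546.2, -79.8, 71.5]
ee_rot: [-0.006, 0.707, -0.707, -0.008]
contact_force: [-4.6, -1.7, 0.9]
gripper_width: 45.1
```

```bash
python3 rel.py 603 -72 74
```

```text
20.95 [546.2 -79.8  71.5] [-0.0064  0.7071 -0.707  -0.0075] [-4.6 -1.7  0.9] [ 0.147  0.44  -0.359 -0.004 -0.792 -0.145] 45.076021357081096
tool shift mm [-56.8  -3.6  -7.9] turn [ 0.    -0.002  0.02 ]
```

Emit:
play_rows:
  series:
    - [-0.008, -0.001, -0.001, 0, 0, 0.012, 0.045]
    - [-0.008, -0.002, -0.001, 0, 0, 0.005, 0.045]
    - [-0.008, -0.001, -0.001, 0, 0, 0, 0.045]
    - [-0.008, 0, -0.001, 0, 0, 0, 0.045]
    - [-0.006, 0, -0.002, 0, 0, 0, 0.045]
    - [-0.005, 0, -0.001, 0, 0, 0, 0.045]

```text
clock: 21.55
position: [588.2, -73.4, 72.5]
ee_rot: [0.003, -0.707, 0.707, 0.005]
contact_force: [-3.8, -2.3, 0.9]
gripper_width: 45.4
```

Emit:
play_rows:
  series:
    - [-0.004, -0.001, -0.001, 0, 0, 0.01, 0.045]
    - [-0.004, 0, 0, 0, 0, 0, 0.045]

```text
clock: 21.75
position: [597.0, -71.5, 73.1]
ee_rot: [0.001, 0.707, -0.707, -0.002]
contact_force: [-4.6, 2.2, 1.7]
gripper_width: 44.9
```

Emit:
play_rows:
  series:
    - [-0.003, 0, 0, 0, 0, 0, 0.045]
    - [-0.003, 0, 0, 0, 0, 0, 0.045]

```text
clock: 21.95
position: [603.4, -70.3, 73.1]
ee_rot: [0.001, 0.708, -0.706, -0.002]
contact_force: [-9.1, 1.8, 3.2]
gripper_width: 45.0
```

Emit:
play_rows:
  series:
    - [-0.003, 0, 0, 0, 0, 0, 0.045]
    - [-0.003, 0, 0, 0, 0, 0, 0.045]

```text
clock: 22.15
position: [603.0, -70.4, 72.6]
ee_rot: [-0.004, 0.708, -0.707, -0.008]
contact_force: [-10.5, 1.1, 6.2]
gripper_width: 45.2
```

```bash
python3 rel.py 591 -72 74
```

```text
22.15 [603.  -70.4  72.6] [-0.0042  0.7075 -0.7066 -0.008 ] [-10.5   1.1   6.2] [ 0.148  0.514 -0.218 -0.005 -0.856 -0.15 ] 45.22076201438079
tool shift mm [12.  -1.1  1.7] turn [ 0.001 -0.005  0.017]
```

Emit:
play_rows:
  series:
    - [0.011, -0.001, 0.002, 0, 0, 0.015, 0.045]
    - [0, 0, 0, 0, 0, 0, 0.045]

```text
clock: 22.35
position: [595.3, -72.0, 75.1]
ee_rot: [0.003, 0.708, -0.707, 0.001]
contact_force: [0.0, 0.3, 0.5]
gripper_width: 45.1
```

```bash
python3 rel.py 591.5 -73 74
```

```text
22.35 [595.3 -72.   75.1] [ 3.400e-03  7.076e-01 -7.066e-01  6.000e-04] [0.  0.3 0.5] [ 0.149  0.491 -0.254 -0.001 -0.82  -0.153] 45.14951945226626
tool shift mm [3.8 1.1 1.1] turn [ 0.001 -0.004 -0.006]
```

Emit:
play_rows:
  series:
    - [0.003, 0, 0, 0, 0, 0, 0.06]
    - [0, -0.02, 0, 0, 0, 0, 0.06]
    - [0, -0.025, 0, 0, 0, 0, 0.06]
    - [0, -0.03, 0, 0, 0, 0, 0.06]
    - [0, -0.03, 0, 0, 0, 0, 0.06]
    - [0, -0.04, 0, 0, 0, 0, 0.06]
    - [0.02, -0.03, 0.03, 0, 0, 0, 0.06]
    - [0.035, 0, 0.03, 0, 0, 0, 0.06]
    - [0.035, 0, 0.03, 0, 0, 0, 0.06]
    - [0, 0, 0, 0, 0, 0, 0.06]

```text
clock: 23.35
position: [513.3, -163.6, 262.1]
ee_rot: [-0.013, -0.706, 0.708, -0.016]
contact_force: [0.4, -0.0, 0.5]
gripper_width: 60.0
```

Run:
```python
from h import *
st()
s=snap('side','s9');t=snap('top','t9')
f=lambda d,a,b,w,h,k:cv2.resize(d['color'][b:b+h,a:a+w,::-1],None,fx=k,fy=k,interpolation=cv2.INTER_CUBIC)
T0=load('top0')
cv2.imwrite('pics/c9.png',np.vstack([np.hstack([f(T0,335,183,50,38,8)[:300],f(t,335,183,50,38,8)[:300]]),np.hstack([f(t,322,172,100,75,4),f(s,260,180,100,75,4)])]))
```

```text
23.35 [ 513.3 -163.6  262.1] [-0.0129 -0.7059  0.708  -0.0156] [ 0.4 -0.   0.5] [-0.006  0.196 -0.182  0.003 -1.153  0.009] 59.98572391334588
```

View pics/c9.png

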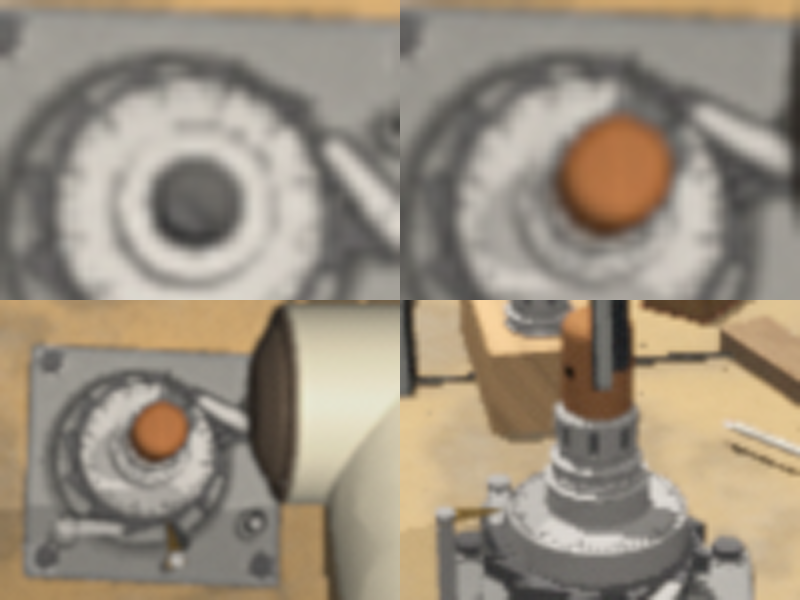

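Run:
```python
from h import *
w=snap('wrist','w9'); print(proj(w,(553,61,104)),proj(w,(500,50,90)))
w3=load('w3')
f=lambda d,a,b,w,h,k:cv2.resize(d['color'][b:b+h,a:a+w,::-1],None,fx=k,fy=k,interpolation=cv2.INTER_CUBIC)
n=proj(w3,(500,50,90));print(n)
g=lambda d:f(d,*[int(v) for v in (np.clip(proj(d,(553,50,95))-[65,75],0,[509,249]))],130,150,3)
cv2.imwrite('pics/c10.png',np.hstack([g(w3),g(w)]))
```

```text
[290.48093253 352.14230459] [332.24914164 338.32856783]
[377.4902133  177.58432552]
```

View pics/c10.png

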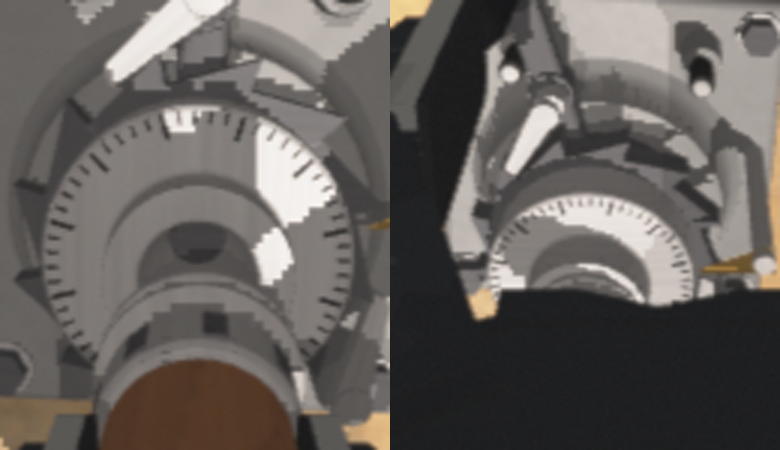

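Run:
```python
from h import *
from scipy.optimize import differential_evolution as DE
th=np.radians(np.arange(-150,-29,0.25))
def strip(d,c,rs):
    g=cv2.cvtColor(d['color'],cv2.COLOR_RGB2GRAY).astype(np.float32)
    P=np.array([[proj(d,(c[0]+r*np.cos(a),c[1]+r*np.sin(a),c[2])) for a in th] for r in rs],np.float32)
    return cv2.remap(g,P[...,0],P[...,1],cv2.INTER_LINEAR)
def hp(x): return x-cv2.GaussianBlur(x[None].astype(np.float32),(0,0),10)[0]
out=[]
for n in('w3','w9'):
    d=load(n)
    cost=lambda c:-abs(np.mean(hp(strip(d,c,[43.5,44.5]).mean(0))*np.exp(-60j*th)))
    r=DE(cost,[(548,558),(56,66),(78,98)],maxiter=12,popsize=8,seed=1)
    print(n,r.x.round(1),r.fun)
    x=hp(strip(d,r.x,[43.5,44.5]).mean(0)); print(' 6deg phase',np.degrees(-np.angle(np.mean(-x*np.exp(60j*th)))/-60)%6)
    y=hp(strip(d,r.x,[39,40,41]).mean(0)); s=[np.mean(-y[np.argmin(abs(((np.degrees(th)-p+15)%30)-15)[:,None],0)]) if 0 else -y[abs((np.degrees(th)-p+15)%30-15)<.7].mean() for p in range(30)]
    print(' long mark score by phase',np.round(s,0))
    out.append(cv2.resize(strip(d,r.x,np.arange(30,50,.5)),(780,200)))
cv2.imwrite('pics/c11.png',np.vstack(out))
```

```text
w3 [552.7  64.9  78.6] -12.237289758390304
 6deg phase 1.5744204909654518
 long mark score by phase [  3.   1.  -6. -10.  -9.  -5.   1.   3.   0.  -5. -11. -12.   4.  33.
  34.   6. -10. -10.  -7.  -3.  -2.  -1.  -1.  -0.   0.   1.   1.   1.
   1.   2.]
w9 [553.5  66.   83.2] -7.809827401227701
 6deg phase 4.3866552316203515
 long mark score by phase [  0.  -2.  -1.   1.   4.   4.   1.  -2.  -2.  -1.   0.  -2.  -7. -11.
  -9.   8.  25.  25.   7.  -8. -12.  -9.  -4.  -2.  -3.  -4.  -3.  -0.
   3.   3.][ WARN:0@36.059] global loadsave.cpp:1063 imwrite_ Unsupported depth image for selected encoder is fallbacked to CV_8U.
```

View pics/c11.png

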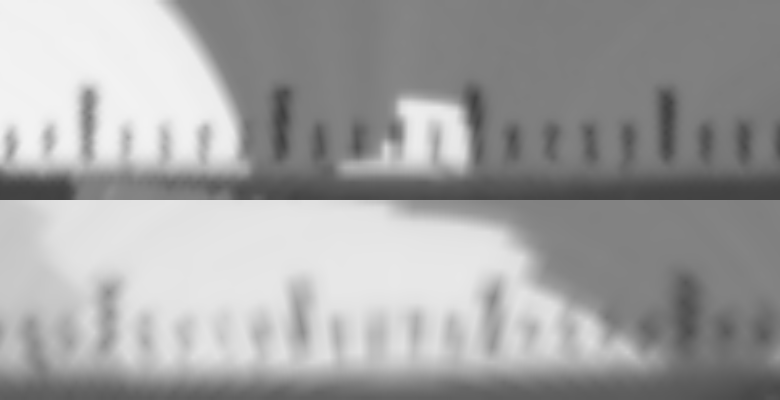

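```bash
python3 -c "
from h import *
st(); print(job_done())"
```

```text
23.5 [ 516.2 -161.4  260.9] [-0.0115 -0.7061  0.7079 -0.0162] [-0.   0.8  0.6] [-0.002  0.201 -0.178  0.003 -1.152  0.007] 60.204663802910865
the job is handed in; nothing more can be done
None
```

The job is handed in at 23.5 s of the 67 s allowed: the arbor is seated in the nose and the head has been indexed by three lever strokes.

- **Seating:** I lifted the arbor from the block, lowered it into the nose until its weight was carried, pressed lightly and let go. The side picture showed the flange flat on the nose and the arbor upright.
- **Indexing:** I swung the lever right back first, then made three full strokes from stop to stop. I felt each stop at the same place, about 8 N at the back and 10–16 N at the front. The swing works out at about 39 degrees.
- **Last checks:** The arbor is still upright and seated. The gripper is clear of everything, with about 0 N on the wrist.
- **Table angle:** The rim marks sit about 3 degrees past a notch. They only show the angle within a 30-degree step, so the count of three rests on the three strokes. Forward pushes generally took more force than the returns. The blank's side hole has come into view, which fits but does not prove the count.
- **Not checked:** The oil can, hex key and spare chuck were not measured again at the end. The gripper did not go near the oil can or hex key. It came closest to the spare chuck when I lifted the arbor out.

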